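Free the mixing ball jammed in a lotion bottle's neck

TASK

One of the two empty clear lotion bottles has its orange mixing ball stuck up in the neck. Pick that bottle up and rock it sideways, well over towards one narrow side and then the other, until the ball drops down into the body, then stand the bottle upright in the middle of the blue mat and let go. Leave the other clear bottle, whose ball is already at the bottom, where it stands.

Things in the scene. Friction and masses are not known exactly. Their poses are not given: they have to be found in the camera images.
- bottle: Loose clear bottle, upright, ball stuck in its neck, 0.22 kg. Origin: centre of underside; z up. Body 50 (x) by 90 (y), 88 mm high; neck 26 by 40 up to z 150; fixed white flat-sided cap 34 by 44, z 150-176, to be gripped. Two lips inside the neck each reach half-way across, sloping 16 deg down to their wall: upper from the +y wall (edge at z 128), lower from the -y wall (edge at z 100).
- ball_center (a point): Centre of the orange steel ball, 16 mm, 17 g, loose in the bottle. It lies on the upper lip (134 mm above the underside, 7.5 mm to +y). Leaning the bottle's top 35 deg to its -y side for 1 s drops it onto the lower lip (106 mm up); then leaning as far to +y drops it to the floor (12 mm up). Leaning along x does nothing.
- mat: Fixed blue rubber mat on the worktop, 150 mm (its x) by 130 mm (its y), 3 mm thick. Origin: centre of its underside, on the worktop (z = 0).
- spare: The other clear bottle, of the same make, size and frame (176 mm tall), loose, its orange ball lying at the bottom of its body; to be left alone. Origin: centre of its underside.
Not all that is in view belongs to the job. Of the things shaped like the mat, the blue one is meant. Leave any purple look-alike of the bottle alone.

How it is judged:
By the outcome, as a careful person would: the job done as asked, in the order asked, and still so for the second after the job is handed in, with the robot touching nothing.
It also fails if it takes over 45 s, if anything falls off the work surface, if the arm or the gripper's body presses on something with over 40 N, if the wrist force passes 120 N, or if a joint passes its speed limit or range.

ROBOT

A 7-joint arm with a two-finger parallel gripper is mounted at the origin on the work surface. World frame = base frame: x ahead of the robot, y to its left, z up, the work surface at z = 0. Lengths are in m, angles in rad, forces in N, time in s.
With the tool pointing down it reaches from about 0.4 to 0.925 m from the base axis. Payload 4.1 kg.
Tool frame: the origin (TCP) lies midway between the tips of the shut fingers; the grasp point (between the pads) lies 19 mm behind it (ctrl.tcp_to_grasp is the distance from the TCP to the grasp point, in m); z points along the fingers, y is the line along which they close (so a half turn about z gives the same grasp; the last joint's range is limited). The gripper opens to 85 mm and grips with 20 to 120 N. Pads are 22 mm wide; open, the fingers measure 114 mm over their backs; the gripper's body (76 mm by 85 mm) begins 54 mm behind the grasp point. The pads swing forward as they close: fully open they stand 13 mm farther back than shut.
Start: joints at [-1.286, 0.398, 0.045, 1.537, -0.019, 1.207, -0.051], TCP at [0.243, 0.603, 0.231] pointing down, gripper open.
Joint ranges: [-2.82, 2.82], [-0.49, 2.23], [-1.37, 1.46], [0, 2.46], [-1.36, 4.5], [0.23, 2], [-2.94, 2.94]. Speed limits (rad/s): [2.57, 2.57, 3.14, 3.14, 3.14, 3.14, 3.14].

INTERFACE

Orientations are given as a 3x3 rotation matrix whose columns are the frame's x, y, z axes.
In Python, from cell import ctrl gives the robot as it stands. The module is installed in compiled form; this text tells all that it offers.
- The arm moves only by the tool play_rows, never from a script. Its argument "steps" is a list of rows, each an object with "dp": the shift along the tool's x, y, z as a fraction of full scale, a list of three; "delta_rot": the turn, a rotation vector about the tool's x, y, z as a fraction of full scale, a list of three; "gripper": the finger opening in mm, from 0 to 85.4. A call has 1 to 20 rows; each row shifts and turns the commanded pose from where the row before left it, along the tool's axes as they then stand; what a row does not reach is not made up. Full scale, the value 1, is 0.1 m for a shift and 60 degrees for a turn. A row lasts 1/12 s, in which the tool goes at most 41.7 mm and 7.16 degrees, less where a joint would pass 70% of its speed; a pose out of reach is approached as far as the arm can. A call with a number of a shift or a turn outside -1 to 1 is refused whole. A call with a gripper value outside its range is refused whole. The fingers move at their own pace and stop on an object; "newtons" is the grip in N (left out, the last holds). Time passes only in rows, so rows that do not move let the fingers close. It gives the time, the measured TCP pose, the force, the opening and the grip force at its end, in the units of the state.
- ctrl.get_state(): the state, without advancing time (a new reading comes with each control period).
- ctrl.grab_frame(name): name is "scene" or "side" or "wrist"; returns the picture (400x640x3 uint8, red, green, blue); there is no depth.
- ctrl.get_calibration(name): a dict with "fx", "fy", "cx", "cy" (pixels), "camera_from_world" (4x4, takes a point from world to camera coordinates). Camera axes: x right, y up, looking along -z (the intrinsics and any distortion apply to the point x, -y, -z); pixel columns grow to the right and rows downward; lengths in m; the calibration is good to about 2 mm. A picture is of the moment at which its call begins: read the wrist's pose just before it. get_calibration takes no time and is no camera call; for the wrist camera it gives the pose at the moment of the call.
- ctrl.hand_in(): hands the job in; it is judged then, once.
The state is a dict: "clock": time; "joints": joint angles; "qvel": joint speeds; "tau": joint torques, N m; "tool_pos": TCP position; "orientation": TCP orientation; "ft_force": force on the tool from outside, world axes, zero at the start; "ft_torque": the same for the moment, N m; "gripper_width": finger opening in m; "grip_force": force on a finger pad.
Only numpy, scipy, OpenCV 4.12 (cv2) and the standard library are available. Lean on these libraries where they do the work, as an engineer would, in place of code of your own. Each camera call takes 0.05 s, during which the arm holds its last target. There are 200 camera calls.

## Working session

There is one attempt and no reset: what is moved stays moved. The work goes in short steps, Python scripts to look and compute and a tool call to move; the robot and the scene stay as the last step left them, time stands still between calls to the robot, and variables do not carry over. Pictures are saved under pics/ and viewed, at most 10 in all, crops included, and the job is handed in when it is done.

Besides the shell and the picture viewer there is one more tool, called after "Call:" as a command line: name --argument value ..., lists and objects as JSON in quotes. play_rows: Moves the arm, as the interface text tells. Its arguments: {"type":"object","properties":{"steps":{"type":"array","items":{"type":"object","properties":{"dp":{"type":"array","items":{"type":"number","minimum":-1,"maximum":1}},"delta_rot":{"type":"array","items":{"type":"number","minimum":-1,"maximum":1}},"gripper":{"type":"number"}}}},"newtons":{"type":"number"}},"required":["steps"]}

```bash
mkdir -p pics; python3 - <<'E'
from cell import ctrl
import cv2,numpy as np
for n in("scene","side"):
    f=ctrl.grab_frame(n); cv2.imwrite(f"pics/{n}0.png",f[:,:,::-1])
    c=ctrl.get_calibration(n); print(n,c)
s=ctrl.get_state(); print(s['tool_pos'],np.round(s['orientation'],3),s['gripper_width'],s['clock'],ctrl.tcp_to_grasp)
E
```

```text
scene {'fx': 471.3089063547474, 'fy': 471.3089063547474, 'cx': 313.5897526873783, 'cy': 201.9752899834659, 'camera_from_world': array([[ 0.79230175,  0.61012676, -0.00180818, -0.39851967],
       [-0.51087902,  0.66503445,  0.54473096,  0.1739122 ],
       [ 0.33355744, -0.43066753,  0.83860892, -1.29169148],
       [ 0.        ,  0.        ,  0.        ,  1.        ]])}
side {'fx': 496.6894795185998, 'fy': 496.6894795185998, 'cx': 328.9538511016312, 'cy': 206.18253849755044, 'camera_from_world': array([[ 0.92381052, -0.38272496,  0.00978426, -0.44491301],
       [ 0.27565494,  0.68266866,  0.67674061, -0.19943268],
       [-0.26568493, -0.62248301,  0.73615651, -1.17614804],
       [ 0.        ,  0.        ,  0.        ,  1.        ]])}
[0.24314874 0.60221011 0.23036108] [[-0.927  0.374 -0.001]
 [ 0.374  0.927 -0.002]
 [-0.    -0.002 -1.   ]] 0.08535434631261249 0.1 0.0187
```

View pics/scene0.png

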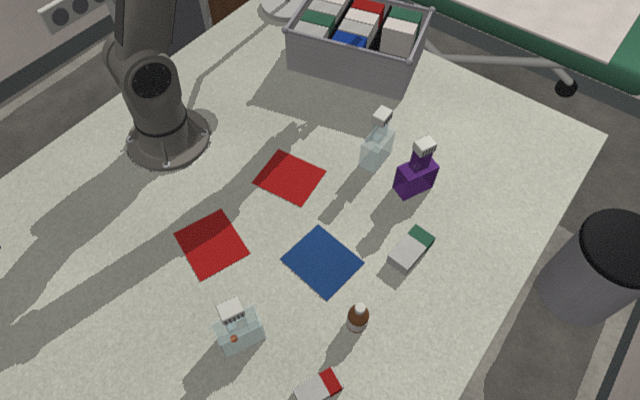

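View pics/side0.png

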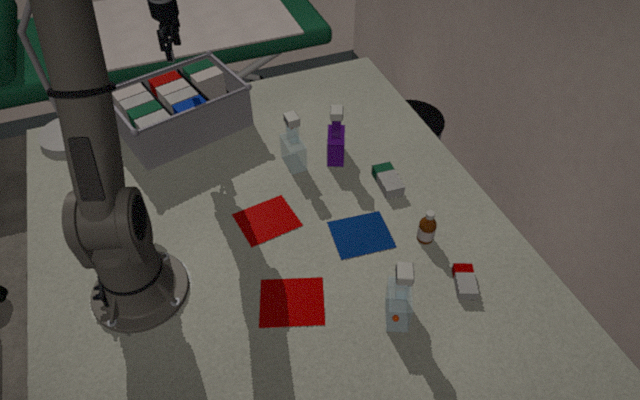

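Candidates for the bottle are clear A at scene (378,140)/side (293,145), clear B at scene (238,330)/side (398,300) with an orange ball low at (234,339), and a purple look-alike at (417,170). A is the likely target. I'll check it in a crop.

```bash
python3 - <<'E'
import cv2,numpy as np
a=cv2.imread('pics/scene0.png');b=cv2.imread('pics/side0.png')
r=lambda im,x,y:cv2.resize(im[y:y+80,x:x+60],None,fx=6.5,fy=6.5,interpolation=cv2.INTER_CUBIC)
cv2.imwrite('pics/cropA.png',np.hstack([r(a,348,97),r(b,263,102)]))
for n,im in(("scene",a),("side",b)):
    h=cv2.cvtColor(im,cv2.COLOR_BGR2HSV)
    for nm,lo,hi in(("orange",(5,130,90),(20,255,255)),("blue",(100,120,60),(118,255,255))):
        m=cv2.inRange(h,lo,hi)
        k,l,s,c=cv2.connectedComponentsWithStats(m)
        for i in range(1,k):
            if s[i,4]>=(2 if nm=="orange" else 200): print(n,nm,s[i],c[i].round(1))
E
```

```text
scene orange [351 306   3   5   6] [352.3 308. ]
scene orange [364 309   5  10  26] [366. 314.]
scene orange [352 315   5   2   6] [354.2 315.2]
scene orange [351 317   2   1   2] [351.5 317. ]
scene orange [354 316   5   5   8] [355.9 318.1]
scene orange [231 336   4   3   7] [232.3 336.7]
scene orange [232 339   5   3   9] [233.8 340.1]
scene blue [332  30  35  18 344] [349.6  38.4]
scene blue [ 281  225   83   76 3166] [322.  261.8]
side orange [393 315   6   6  27] [395.3 317.9]
side blue [172  94  34  20 287] [188.2 103.4]
side blue [ 328  212   68   47 2109] [360.5 234.9]
```

View pics/cropA.png

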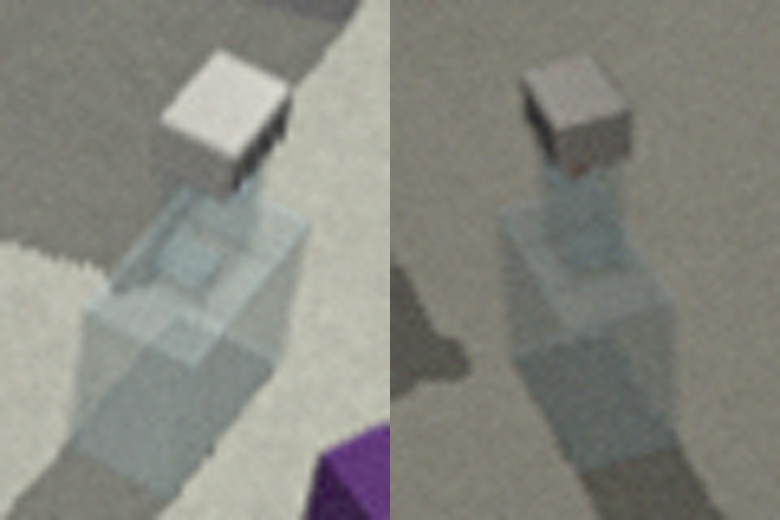

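A is the target: in the side view its ball shows orange just under the cap, at about (292,128). B's ball lies at the bottom. Next I'll measure poses by ray casting.

```bash
cat >h.py <<'E'
import numpy as np,cv2
from cell import ctrl
def ray(cal,uv,z):
    T=cal["camera_from_world"];R=T[:3,:3];o=-R.T@T[:3,3]
    d=R.T@np.array([(uv[0]-cal["cx"])/cal["fx"],-(uv[1]-cal["cy"])/cal["fy"],-1])
    return (o+d*(z-o[2])/d[2])
def proj(cal,p):
    q=cal["camera_from_world"]@np.append(p,1)
    return np.array([cal["cx"]+cal["fx"]*q[0]/-q[2],cal["cy"]+cal["fy"]*q[1]/q[2]])
E
python3 - <<'E'
from h import *
C={n:ctrl.get_calibration(n) for n in("scene","side")}
f=lambda n,x,y:np.array([(348+(x)/6.5-.5,97+y/6.5-.5) if n=="scene" else (263+(x-390)/6.5-.5,102+y/6.5-.5)])[0]
for n,P,z in(("scene",[(222,50),(290,90),(233,160),(162,118)],.176),("side",[(525,75),(590,55),(628,108),(562,128)],.176),
  ("scene",[(85,310),(190,365),(308,220)],.088),("side",[(500,212),(573,335),(675,297)],.088),("scene",[(75,440),(165,495),(272,365)],0),("side",[(512,358),(585,470),(680,442)],0)):
    Q=np.array([ray(C[n],f(n,*p),z)[:2] for p in P]); d=np.diff(Q,axis=0)
    print(n,z,Q.round(3).tolist(),"mid",(Q[0]/2+Q[2]/2).round(4),"len",np.linalg.norm(d,axis=1).round(3),"ang",np.degrees(np.arctan2(d[:,1],d[:,0])).round(1))
print("ball",ray(C["side"],f("side",577,168),.134))
for n in C:
    im=cv2.imread(f'pics/{n}0.png');h=cv2.cvtColor(im,cv2.COLOR_BGR2HSV);m=cv2.inRange(h,(100,120,60),(118,255,255))
    c=max(cv2.findContours(m,0,2)[0],key=cv2.contourArea)
    W=np.array([ray(C[n],p[0],.003)[:2] for p in c],np.float32); print("mat",n,cv2.minAreaRect(W))
print("B",ray(C["scene"],(230,306),.176),ray(C["side"],(404,268),.176),"purple",ray(C["scene"],(425,144),.176),ray(C["side"],(337,109),.176), "box near corner",ray(C["scene"],(290,62),0),ray(C["scene"],(408,92),0))
E
```

```text
scene 0.176 [[0.472, 0.306], [0.502, 0.304], [0.504, 0.263], [0.473, 0.264]] mid [0.4881 0.2842] len [0.03  0.041 0.031] ang [ -3.4 -86.9 177.2]
side 0.176 [[0.469, 0.301], [0.499, 0.304], [0.502, 0.264], [0.472, 0.262]] mid [0.4856 0.2828] len [0.03 0.04 0.03] ang [   5.7  -86.6 -175.3]
scene 0.088 [[0.466, 0.239], [0.512, 0.241], [0.509, 0.329]] mid [0.4873 0.2841] len [0.047 0.088] ang [ 2.4 92.2]
side 0.088 [[0.46, 0.324], [0.463, 0.234], [0.512, 0.241]] mid [0.4859 0.2828] len [0.09 0.05] ang [-88.4   8. ]
scene 0 [[0.465, 0.246], [0.509, 0.245], [0.507, 0.327]] mid [0.4863 0.2863] len [0.044 0.082] ang [-1.2 91.4]
side 0 [[0.461, 0.326], [0.467, 0.242], [0.513, 0.243]] mid [0.4867 0.2846] len [0.084 0.046] ang [-85.8   1.5]
ball [0.48473859 0.28533227 0.134     ]
mat scene ((0.5566123723983765, -0.03914088010787964), (0.12627194821834564, 0.14605174958705902), 83.79115295410156)
mat side ((0.5539323091506958, -0.041016824543476105), (0.12689153850078583, 0.14628489315509796), 83.7426986694336)
B [ 0.52944858 -0.28002091  0.176     ] [ 0.52910277 -0.28057388  0.176     ] purple [0.61557348 0.26169993 0.176     ] [0.61312431 0.26380928 0.176     ] box near corner [0.06924402 0.44351778 0.        ] [0.42742269 0.55369666 0.        ]
```

Call:
play_rows --steps '[{"dp":[-0.345,-0.2035,-0.05],"gripper":85},{"dp":[-0.345,-0.2035,-0.05],"gripper":85},{"dp":[-0.345,-0.2035,-0.05],"gripper":85},{"dp":[-0.345,-0.2035,-0.05],"gripper":85},{"dp":[-0.345,-0.2035,-0.05],"gripper":85},{"dp":[-0.345,-0.2035,-0.05],"gripper":85},{"dp":[-0.345,-0.2035,0],"gripper":85},{"dp":[0,0,0],"gripper":85},{"dp":[0,0,0],"gripper":85}]'

```text
$.steps[0]: bad value
```

```bash
python3 - <<'E'
from h import *
s=ctrl.get_state();print(s['tool_pos'],s['joints'].round(3) if hasattr(s['joints'],'round') else s['joints'],np.round(s['orientation'],3).tolist())
c=ctrl.get_calibration("wrist")
f=ctrl.grab_frame("wrist")[:,:,::-1];cv2.imwrite('pics/w1.png',f)
T=c["camera_from_world"];print("cam",-T[:3,:3].T@T[:3,3],T[2,:3])
for p in[(.487,.2765,.134),(.487,.2915,.134),(.487,.284,.176)]:print(p,proj(c,p))
E
```

```text
[0.24314874 0.60221011 0.23036108] [-1.286  0.399  0.045  1.538 -0.019  1.207 -0.051] [[-0.927, 0.374, -0.001], [0.374, 0.927, -0.002], [-0.0, -0.002, -1.0]]
cam [0.17149343 0.63030193 0.37413873] [-0.27865663  0.11486757  0.95349668]
(0.487, 0.2765, 0.134) [152.34567342 469.08621325]
(0.487, 0.2915, 0.134) [162.7017345  466.08579371]
(0.487, 0.284, 0.176) [136.90652791 512.43318727]
```

View pics/w1.png

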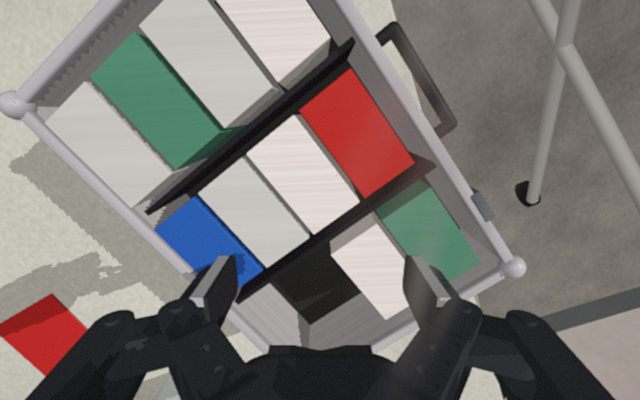

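Missing delta_rot was probably the cause, so I'm resending with it, going all the way over the bottle.

Call:
play_rows --steps '[{"dp":[-0.345,-0.2035,-0.05],"delta_rot":[0,0,0],"gripper":85},{"dp":[-0.345,-0.2035,-0.05],"delta_rot":[0,0,0],"gripper":85},{"dp":[-0.345,-0.2035,-0.05],"delta_rot":[0,0,0],"gripper":85},{"dp":[-0.345,-0.2035,-0.05],"delta_rot":[0,0,0],"gripper":85},{"dp":[-0.345,-0.2035,-0.05],"delta_rot":[0,0,0],"gripper":85},{"dp":[-0.345,-0.2035,0],"delta_rot":[0,0,0],"gripper":85},{"dp":[-0.345,-0.2035,0],"delta_rot":[0,0,0],"gripper":85},{"dp":[-0.345,-0.2035,0],"delta_rot":[0,0,0],"gripper":85},{"dp":[-0.345,-0.2035,0],"delta_rot":[0,0,0],"gripper":85},{"dp":[-0.345,-0.2035,0],"delta_rot":[0,0,0],"gripper":85},{"dp":[0,0,0],"delta_rot":[0,0,-0.1],"gripper":85},{"dp":[0,0,0],"delta_rot":[0,0,-0.1],"gripper":85},{"dp":[0,0,0],"delta_rot":[0,0,-0.1],"gripper":85},{"dp":[0,0,0],"delta_rot":[0,0,-0.1],"gripper":85},{"dp":[0,0,0],"delta_rot":[0,0,0],"gripper":85},{"dp":[0,0,0],"delta_rot":[0,0,0],"gripper":85}]'

```text
clock: 1.48
tool_pos: [0.487, 0.2847, 0.2561]
orientation: [[-0.999, -0.032, -0.0], [-0.032, 0.999, -0.0], [0.0, -0.0, -1.0]]
ft_force: [0.1, -0.1, 0.5]
gripper_width: 0.0851
grip_force: 0.0
```

```bash
cat >st.py <<'E'
from h import *
s=ctrl.get_state();R=np.array(s['orientation']);p=np.array(s['tool_pos'])
print(round(s['clock'],2),"pos",p.round(4),"j",np.round(s['joints'],3),"yaw",np.degrees(np.arctan2(R[1,1],R[0,1])).round(2),"z",R[:,2].round(3),"ft",np.round(s['ft_force'],1),"w",s['gripper_width'],s['grip_force'])
def to(t): print("to",t,"tool-axes shift",(R.T@(np.array(t)-p)).round(4))
E
python3 - <<'E'
from st import *
to((.487,.284,.147))
E
```

```text
1.48 pos [0.487  0.2847 0.2561] j [-0.762  0.229  0.187  1.717 -0.046  1.2    1.041] yaw 91.86 z [-0. -0. -1.] ft [ 0.1 -0.1  0.5] w 0.08510078977370192 0.0
to (0.487, 0.284, 0.147) tool-axes shift [-1.000e-04 -7.000e-04  1.091e-01]
```

Call:
play_rows --newtons 60 --steps '[{"dp":[0,0,0.25],"delta_rot":[0,0,0],"gripper":85},{"dp":[0,0,0.25],"delta_rot":[0,0,0],"gripper":85},{"dp":[0,0,0.25],"delta_rot":[0,0,0],"gripper":85},{"dp":[0,0,0.2],"delta_rot":[0,0,0],"gripper":85},{"dp":[0,0,0.14],"delta_rot":[0,0,0],"gripper":85},{"dp":[0,0,0],"delta_rot":[0,0,0],"gripper":85},{"dp":[0,0,0],"delta_rot":[0,0,0],"gripper":30},{"dp":[0,0,0],"delta_rot":[0,0,0],"gripper":30},{"dp":[0,0,0],"delta_rot":[0,0,0],"gripper":30},{"dp":[0,0,0],"delta_rot":[0,0,0],"gripper":30},{"dp":[0,0,0],"delta_rot":[0,0,0],"gripper":30},{"dp":[0,0,0],"delta_rot":[0,0,0],"gripper":30},{"dp":[0,0,0],"delta_rot":[0,0,0],"gripper":30},{"dp":[0,0,0],"delta_rot":[0,0,0],"gripper":30},{"dp":[0,0,0],"delta_rot":[0,0,0],"gripper":30}]'

```text
clock: 2.73
tool_pos: [0.4884, 0.2852, 0.149]
orientation: [[-0.999, -0.034, 0.003], [-0.034, 0.999, 0.002], [-0.003, 0.002, -1.0]]
ft_force: [-0.2, -1.9, 5.8]
gripper_width: 0.0432
grip_force: 62.3
```

```bash
python3 -c "from st import *"
```

```text
2.73 pos [0.4884 0.2852 0.149 ] j [-0.749  0.328  0.177  1.841 -0.069  0.975  1.063] yaw 91.98 z [ 0.003  0.002 -1.   ] ft [-0.2 -1.9  5.8] w 0.043202429971333986 62.26118445396423
```

Call:
play_rows --steps '[{"dp":[0,0,-0.1],"delta_rot":[0,0,0],"gripper":30},{"dp":[0,0,-0.3],"delta_rot":[0,0,0],"gripper":30},{"dp":[0,0,-0.4],"delta_rot":[0,0,0],"gripper":30},{"dp":[0,0,-0.4],"delta_rot":[0,0,0],"gripper":30},{"dp":[0,0,-0.4],"delta_rot":[0,0,0],"gripper":30},{"dp":[0,0,-0.4],"delta_rot":[0,0,0],"gripper":30},{"dp":[0,0,-0.4],"delta_rot":[0,0,0],"gripper":30},{"dp":[-0.044,-0.182,0],"delta_rot":[0,0,0],"gripper":30},{"dp":[-0.088,-0.364,0],"delta_rot":[0,0,0],"gripper":30},{"dp":[-0.088,-0.364,0],"delta_rot":[0,0,0],"gripper":30},{"dp":[-0.088,-0.364,0],"delta_rot":[0,0,0],"gripper":30},{"dp":[-0.088,-0.364,0],"delta_rot":[0,0,0],"gripper":30},{"dp":[-0.088,-0.364,0],"delta_rot":[0,0,0],"gripper":30},{"dp":[-0.088,-0.364,0],"delta_rot":[0,0,0],"gripper":30},{"dp":[-0.088,-0.364,0],"delta_rot":[0,0,0],"gripper":30},{"dp":[-0.088,-0.364,0],"delta_rot":[0,0,0],"gripper":30},{"dp":[-0.044,-0.182,0],"delta_rot":[0,0,0],"gripper":30}]'

```text
clock: 4.15
tool_pos: [0.5772, -0.046, 0.3871]
orientation: [[-1.0, -0.028, -0.001], [-0.028, 1.0, -0.003], [0.001, -0.003, -1.0]]
ft_force: [-0.4, -0.2, -2.2]
gripper_width: 0.0427
grip_force: 62.2
```

Call:
play_rows --steps '[{"dp":[0,0,0],"delta_rot":[0,0,0.114],"gripper":30},{"dp":[0,0,0],"delta_rot":[0,0,0.114],"gripper":30},{"dp":[0,0,0],"delta_rot":[0,0,0.114],"gripper":30},{"dp":[0,0,0],"delta_rot":[0,0,0.114],"gripper":30},{"dp":[0,0,0],"delta_rot":[0,0,0.114],"gripper":30},{"dp":[0,0,0],"delta_rot":[0,0,0.114],"gripper":30},{"dp":[0,0,0],"delta_rot":[0,0,0.114],"gripper":30},{"dp":[0,0,0],"delta_rot":[0,0,0.114],"gripper":30},{"dp":[0,0,0],"delta_rot":[0,0,0.114],"gripper":30},{"dp":[0,0,0],"delta_rot":[0,0,0.114],"gripper":30},{"dp":[0,0,0],"delta_rot":[0,0,0.114],"gripper":30},{"dp":[0,0,0],"delta_rot":[0,0,0.114],"gripper":30},{"dp":[0,0,0],"delta_rot":[0,0,0.114],"gripper":30},{"dp":[0,0,0],"delta_rot":[0,0,0.114],"gripper":30},{"dp":[0,0,0],"delta_rot":[0,0,0],"gripper":30},{"dp":[0,0,0],"delta_rot":[0,0,0],"gripper":30}]'

```text
clock: 5.48
tool_pos: [0.5773, -0.0393, 0.3869]
orientation: [[0.062, 0.998, -0.001], [0.998, -0.062, 0.0], [0.0, -0.001, -1.0]]
ft_force: [0.6, 0.7, -2.7]
gripper_width: 0.0432
grip_force: 62.2
```

```bash
cat >look.py <<'E'
import sys
from st import *
# predicted ball pixels on upper lip for each sign, lower lip, floor; 4 crops side by side
g=p+0*p; up=-R[:,2]; base=p-up*.149+0*up
ims=[]
for n in("scene","side"):
    f=ctrl.grab_frame(n)[:,:,::-1].copy();c=ctrl.get_calibration(n)
    m=cv2.inRange(cv2.cvtColor(f,cv2.COLOR_BGR2HSV),(3,90,60),(22,255,255))
    a=proj(c,base+up*.08).astype(int);x0,y0=max(a[0]-45,0),max(a[1]-55,0)
    for h,sg in((.134,1),(.134,-1),(.106,1),(.106,-1),(.012,0)): print(n,h,sg,proj(c,base+up*h+sg*.0075*R[:,1]).round(1),end=";")
    k,l,s_,ce=cv2.connectedComponentsWithStats(m[y0:y0+110,x0:x0+90]);print("\n orange",[(s_[i,4],(ce[i]+[x0,y0]).round(1).tolist()) for i in range(1,k) if s_[i,4]>2])
    ims.append(cv2.resize(f[y0:y0+110,x0:x0+90],(360,440),interpolation=cv2.INTER_CUBIC))
cv2.imwrite(sys.argv[1],np.hstack(ims))
E
python3 look.py pics/l1.png
```

```text
5.48 pos [ 0.5773 -0.0393  0.3869] j [-0.528  0.232  0.653  1.48  -0.141  1.478  0.064] yaw -3.55 z [-0.001  0.    -1.   ] ft [ 0.6  0.7 -2.7] w 0.043218648521904914 62.22093343734741
scene 0.134 1 [338.  170.5];scene 0.134 -1 [331.  165.6];scene 0.106 1 [337.3 180.5];scene 0.106 -1 [330.5 175.7];scene 0.012 0 [332.1 207.8];
 orange [(np.int32(5), [336.6, 172.2])]
side 0.134 1 [383.8 116.6];side 0.134 -1 [377.2 118. ];side 0.106 1 [382.6 127.3];side 0.106 -1 [376.1 128.7];side 0.012 0 [375.8 161. ];
 orange [(np.int32(28), [384.0, 117.0])]
```

View pics/l1.png

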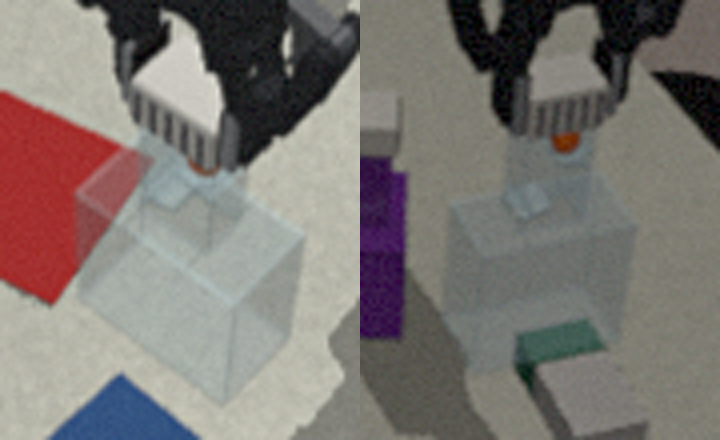

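The ball is on the tool's +y (outward) side, at side (384,117), which matches the predicted upper-lip position. First I lean the top inward (−y), which is negative rotation about tool x.

Call:
play_rows --steps '[{"dp":[0,0.08,0],"delta_rot":[-0.05,0,0],"gripper":30},{"dp":[0,0.16,0],"delta_rot":[-0.1,0,0],"gripper":30},{"dp":[0,0.16,0],"delta_rot":[-0.1,0,0],"gripper":30},{"dp":[0,0.16,0],"delta_rot":[-0.1,0,0],"gripper":30},{"dp":[0,0.16,0],"delta_rot":[-0.1,0,0],"gripper":30},{"dp":[0,0.16,0],"delta_rot":[-0.1,0,0],"gripper":30},{"dp":[0,0.16,0],"delta_rot":[-0.1,0,0],"gripper":30},{"dp":[0,0.16,0],"delta_rot":[-0.1,0,0],"gripper":30},{"dp":[0,0,0],"delta_rot":[0,0,0],"gripper":30}]'

```text
clock: 6.33
tool_pos: [0.6855, -0.0472, 0.4244]
orientation: [[0.064, 0.707, 0.704], [0.998, -0.045, -0.045], [-0.0, 0.705, -0.709]]
ft_force: [-0.8, 0.2, -3.6]
gripper_width: 0.0436
grip_force: 63.3
```

```bash
python3 -c "from st import *"
```

```text
6.33 pos [ 0.6855 -0.0472  0.4244] j [-0.652 -0.056  0.604  1.858  0.194  0.557 -0.223] yaw -3.66 z [ 0.704 -0.045 -0.709] ft [-0.8  0.2 -3.6] w 0.04355207298723374 63.32676887512207
```

Tilted 45°, so hold for about 1.3 s and look.

Call:
play_rows --steps '[{"dp":[0,0,0],"delta_rot":[0,0,0],"gripper":30},{"dp":[0,0,0],"delta_rot":[0,0,0],"gripper":30},{"dp":[0,0,0],"delta_rot":[0,0,0],"gripper":30},{"dp":[0,0,0],"delta_rot":[0,0,0],"gripper":30},{"dp":[0,0,0],"delta_rot":[0,0,0],"gripper":30},{"dp":[0,0,0],"delta_rot":[0,0,0],"gripper":30},{"dp":[0,0,0],"delta_rot":[0,0,0],"gripper":30},{"dp":[0,0,0],"delta_rot":[0,0,0],"gripper":30},{"dp":[0,0,0],"delta_rot":[0,0,0],"gripper":30},{"dp":[0,0,0],"delta_rot":[0,0,0],"gripper":30},{"dp":[0,0,0],"delta_rot":[0,0,0],"gripper":30},{"dp":[0,0,0],"delta_rot":[0,0,0],"gripper":30},{"dp":[0,0,0],"delta_rot":[0,0,0],"gripper":30},{"dp":[0,0,0],"delta_rot":[0,0,0],"gripper":30},{"dp":[0,0,0],"delta_rot":[0,0,0],"gripper":30},{"dp":[0,0,0],"delta_rot":[0,0,0],"gripper":30}]'

```text
clock: 7.67
tool_pos: [0.6878, -0.047, 0.4266]
orientation: [[0.065, 0.706, 0.706], [0.998, -0.046, -0.046], [0.0, 0.707, -0.707]]
ft_force: [-0.4, 0.3, -3.2]
gripper_width: 0.0425
grip_force: 63.3
```

```bash
python3 look.py pics/l2.png
```

```text
7.67 pos [ 0.6878 -0.047   0.4266] j [-0.652 -0.053  0.605  1.852  0.192  0.557 -0.223] yaw -3.76 z [ 0.706 -0.046 -0.707] ft [-0.4  0.3 -3.2] w 0.04253467943775171 63.30081224441528
scene 0.134 1 [402.6 193.7];scene 0.134 -1 [395.6 193.8];scene 0.106 1 [411.5 208.6];scene 0.106 -1 [404.4 208.4];scene 0.012 0 [436.1 255.3];
 orange [(np.int32(69), [404.5, 207.1])]
side 0.134 1 [439.5  86.4];side 0.134 -1 [434.   91.6];side 0.106 1 [446.3  92.7];side 0.106 -1 [440.9  97.9];side 0.012 0 [464.9 115. ];
 orange [(np.int32(40), [440.0, 97.7])]
```

The ball is now on the lower lip (-y), at scene (404,207). I'll return to upright, lower, and check joint room for the other lean.

Call:
play_rows --steps '[{"dp":[0,-0.08,0],"delta_rot":[0.05,0,0],"gripper":30},{"dp":[0,-0.16,0],"delta_rot":[0.1,0,0],"gripper":30},{"dp":[0,-0.16,0],"delta_rot":[0.1,0,0],"gripper":30},{"dp":[0,-0.16,0],"delta_rot":[0.1,0,0],"gripper":30},{"dp":[0,-0.16,0],"delta_rot":[0.1,0,0],"gripper":30},{"dp":[0,-0.16,0],"delta_rot":[0.1,0,0],"gripper":30},{"dp":[0,-0.16,0],"delta_rot":[0.1,0,0],"gripper":30},{"dp":[0,-0.16,0],"delta_rot":[0.1,0,0],"gripper":30},{"dp":[0,0,0.3],"delta_rot":[0,0,0],"gripper":30},{"dp":[0,0,0.3],"delta_rot":[0,0,0],"gripper":30},{"dp":[0,0,0.3],"delta_rot":[0,0,0],"gripper":30},{"dp":[0,0,0.3],"delta_rot":[0,0,0],"gripper":30},{"dp":[0,0,0],"delta_rot":[0,0,0],"gripper":30}]'

```text
clock: 8.85
tool_pos: [0.5791, -0.0391, 0.2504]
orientation: [[0.065, 0.998, -0.01], [0.998, -0.065, -0.001], [-0.002, -0.01, -1.0]]
ft_force: [-1.7, 0.2, -3.5]
gripper_width: 0.0429
grip_force: 63.7
```

```bash
python3 -c "from st import *"
```

```text
8.85 pos [ 0.5791 -0.0391  0.2504] j [-0.523  0.318  0.653  1.689 -0.202  1.214  0.115] yaw -3.7 z [-0.01  -0.001 -1.   ] ft [-1.7  0.2 -3.5] w 0.04285127194764017 63.671836853027344
```

Call:
play_rows --steps '[{"dp":[0,-0.05,0],"delta_rot":[0.05,0,0],"gripper":30},{"dp":[0,-0.08,0],"delta_rot":[0.1,0,0],"gripper":30},{"dp":[0,-0.08,0],"delta_rot":[0.1,0,0],"gripper":30},{"dp":[0,-0.08,0],"delta_rot":[0.1,0,0],"gripper":30},{"dp":[0,0,0],"delta_rot":[0,0,0],"gripper":30}]'

```text
clock: 9.27
tool_pos: [0.5568, -0.0376, 0.2592]
orientation: [[0.063, 0.932, -0.357], [0.998, -0.06, 0.021], [-0.002, -0.358, -0.934]]
ft_force: [0.9, 0.1, -4.3]
gripper_width: 0.0431
grip_force: 64.0
```

```bash
python3 -c "from st import *"
```

```text
9.27 pos [ 0.5568 -0.0376  0.2592] j [-0.418  0.516  0.629  1.464 -0.244  1.622  0.171] yaw -3.66 z [-0.357  0.021 -0.934] ft [ 0.9  0.1 -4.3] w 0.043087426879854236 63.966007232666016
```

Call:
play_rows --steps '[{"dp":[0,-0.05,0.15],"delta_rot":[0.05,0,0],"gripper":30},{"dp":[0,-0.05,0.15],"delta_rot":[0.08,0,0],"gripper":30},{"dp":[0,-0.05,0.15],"delta_rot":[0.1,0,0],"gripper":30},{"dp":[0,-0.05,0.1],"delta_rot":[0.09,0,0],"gripper":30},{"dp":[0,0,0],"delta_rot":[0,0,0],"gripper":30}]'

```text
clock: 9.68
tool_pos: [0.5121, -0.0346, 0.2167]
orientation: [[0.064, 0.761, -0.646], [0.998, -0.049, 0.041], [-0.001, -0.647, -0.763]]
ft_force: [1.2, 0.9, -3.4]
gripper_width: 0.0427
grip_force: 65.0
```

```bash
python3 -c "from st import *"
```

```text
9.68 pos [ 0.5121 -0.0346  0.2167] j [-0.355  0.691  0.587  1.422 -0.246  1.836  0.213] yaw -3.68 z [-0.646  0.041 -0.763] ft [ 1.2  0.9 -3.4] w 0.04269063880198984 64.97690320014954
```

Call:
play_rows --steps '[{"dp":[0,0,0],"delta_rot":[0.03,0,0],"gripper":30},{"dp":[0,0,0],"delta_rot":[0,0,0],"gripper":30},{"dp":[0,0,0],"delta_rot":[0,0,0],"gripper":30},{"dp":[0,0,0],"delta_rot":[0,0,0],"gripper":30},{"dp":[0,0,0],"delta_rot":[0,0,0],"gripper":30},{"dp":[0,0,0],"delta_rot":[0,0,0],"gripper":30},{"dp":[0,0,0],"delta_rot":[0,0,0],"gripper":30},{"dp":[0,0,0],"delta_rot":[0,0,0],"gripper":30},{"dp":[0,0,0],"delta_rot":[0,0,0],"gripper":30},{"dp":[0,0,0],"delta_rot":[0,0,0],"gripper":30},{"dp":[0,0,0],"delta_rot":[0,0,0],"gripper":30},{"dp":[0,0,0],"delta_rot":[0,0,0],"gripper":30},{"dp":[0,0,0],"delta_rot":[0,0,0],"gripper":30},{"dp":[0,0,0],"delta_rot":[0,0,0],"gripper":30},{"dp":[0,0,0],"delta_rot":[0,0,0],"gripper":30},{"dp":[0,0,0],"delta_rot":[0,0,0],"gripper":30},{"dp":[0,0,0],"delta_rot":[0,0,0],"gripper":30}]'

```text
clock: 11.1
tool_pos: [0.5117, -0.0354, 0.2201]
orientation: [[0.065, 0.742, -0.668], [0.998, -0.048, 0.044], [0.0, -0.669, -0.743]]
ft_force: [-0.6, 0.4, -2.4]
gripper_width: 0.0427
grip_force: 65.0
```

```bash
python3 look.py pics/l3.png
```

```text
11.1 pos [ 0.5117 -0.0354  0.2201] j [-0.347  0.706  0.585  1.404 -0.245  1.869  0.217] yaw -3.74 z [-0.668  0.044 -0.743] ft [-0.6  0.4 -2.4] w 0.04274756721385602 64.99458074569702
scene 0.134 1 [304.3 200.7];scene 0.134 -1 [300.  194.8];scene 0.106 1 [297.7 201.2];scene 0.106 -1 [293.5 195.5];scene 0.012 0 [275.6 200.1];
 orange [(np.int32(28), [285.6, 211.0])]
side 0.134 1 [346.  182.4];side 0.134 -1 [341.6 180.4];side 0.106 1 [338.1 190.6];side 0.106 -1 [333.6 188.6];side 0.012 0 [310.3 216.1];
 orange [(np.int32(25), [320.0, 219.0]), (np.int32(3), [286.7, 219.0]), (np.int32(4), [289.2, 220.5]), (np.int32(3), [293.3, 220.7]), (np.int32(3), [294.3, 224.0]), (np.int32(6), [284.2, 225.8]), (np.int32(3), [299.0, 225.7]), (np.int32(6), [286.8, 229.7]), (np.int32(6), [294.0, 228.3]), (np.int32(3), [284.0, 232.7])]
```

View pics/l3.png

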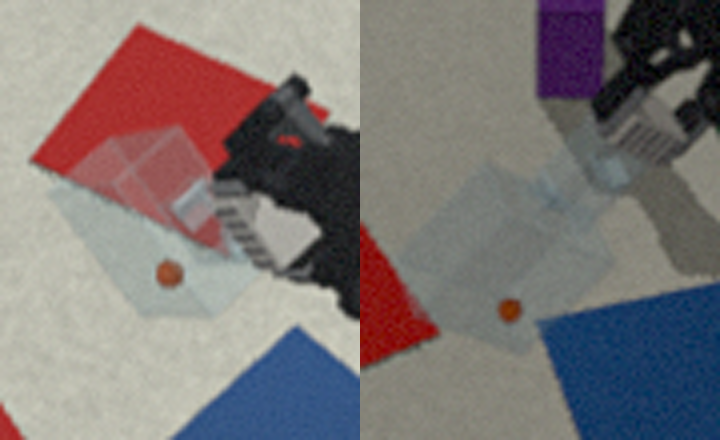

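The ball is in the body, at scene (286,211) and side (320,219). Going upright next.

Call:
play_rows --steps '[{"dp":[0,0,-0.15],"delta_rot":[-0.05,0,0],"gripper":30},{"dp":[0,0.1,-0.15],"delta_rot":[-0.1,0,0],"gripper":30},{"dp":[0,0.1,0],"delta_rot":[-0.1,0,0],"gripper":30},{"dp":[0,0.1,0],"delta_rot":[-0.1,0,0],"gripper":30},{"dp":[0,0.1,0],"delta_rot":[-0.1,0,0],"gripper":30},{"dp":[0,0.1,0],"delta_rot":[-0.1,0,0],"gripper":30},{"dp":[0,0.1,0],"delta_rot":[-0.1,0,0],"gripper":30},{"dp":[0,0,0],"delta_rot":[-0.05,0,0],"gripper":30},{"dp":[0,0,0],"delta_rot":[0,0,0],"gripper":30},{"dp":[0,0,0],"delta_rot":[0,0,0],"gripper":30}]'

```text
clock: 12.03
tool_pos: [0.5836, -0.04, 0.2191]
orientation: [[0.065, 0.998, -0.003], [0.998, -0.065, 0.001], [0.001, -0.003, -1.0]]
ft_force: [-0.1, 0.5, -2.5]
gripper_width: 0.0429
grip_force: 64.9
```

```bash
python3 - <<'E'
from st import *
to((.5553,-.0401,.157))
E
```

```text
12.03 pos [ 0.5836 -0.04    0.2191] j [-0.518  0.352  0.657  1.723 -0.234  1.148  0.142] yaw -3.74 z [-0.003  0.001 -1.   ] ft [-0.1  0.5 -2.5] w 0.042916703669536885 64.9421489238739
to (0.5553, -0.0401, 0.157) tool-axes shift [-0.002  -0.0281  0.0622]
```

Call:
play_rows --steps '[{"dp":[-0.01,-0.14,0],"delta_rot":[0,0,0],"gripper":30},{"dp":[-0.01,-0.14,0],"delta_rot":[0,0,0],"gripper":30},{"dp":[0,0,0.2],"delta_rot":[0,0,0],"gripper":30},{"dp":[0,0,0.2],"delta_rot":[0,0,0],"gripper":30},{"dp":[0,0,0.15],"delta_rot":[0,0,0],"gripper":30},{"dp":[0,0,0],"delta_rot":[0,0,0],"gripper":30},{"dp":[0,0,0],"delta_rot":[0,0,0],"gripper":30},{"dp":[0,0,0],"delta_rot":[0,0,0],"gripper":30}]'

```text
clock: 12.7
tool_pos: [0.5579, -0.0407, 0.1646]
orientation: [[0.065, 0.998, 0.0], [0.998, -0.065, -0.001], [-0.001, 0.001, -1.0]]
ft_force: [-0.1, -0.3, -1.7]
gripper_width: 0.0429
grip_force: 64.9
```

```bash
sed -i 's/(.012,0))/(.012,0),(0,6),(0,-6))/' look.py; python3 look.py pics/l4.png
```

```text
12.7 pos [ 0.5579 -0.0407  0.1646] j [-0.52   0.358  0.645  1.847 -0.249  1.018  0.161] yaw -3.76 z [ 0.    -0.001 -1.   ] ft [-0.1 -0.3 -1.7] w 0.04294342023649577 64.85018491744995
scene 0.134 1 [325.4 231.9];scene 0.134 -1 [319.8 227.6];scene 0.106 1 [325.1 238.5];scene 0.106 -1 [319.7 234.3];scene 0.012 0 [321.8 256.5];scene 0 6 [336.9 270.8];scene 0 -6 [307.1 247.3];
 orange [(np.int32(29), [328.7, 258.6])]
side 0.134 1 [368.4 193.9];side 0.134 -1 [362.6 195.3];side 0.106 1 [367.7 201.8];side 0.106 -1 [361.9 203.3];side 0.012 0 [362.5 227.5];side 0 6 [378.3 226.3];side 0 -6 [345.9 234.7];
 orange [(np.int32(21), [367.1, 224.6])]
```

View pics/l4.png

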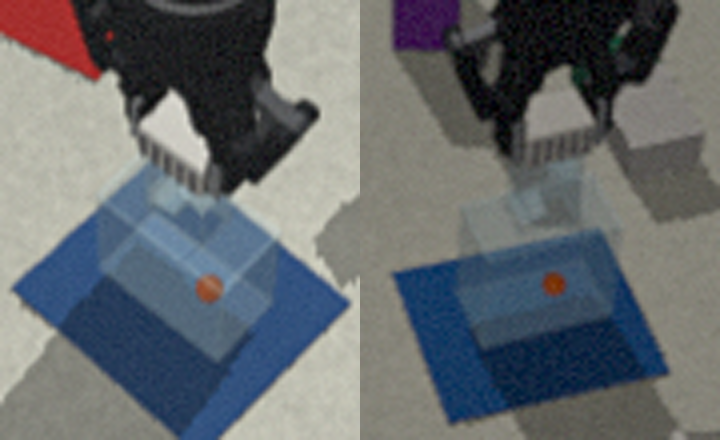

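The bottle hangs upright over the mat with its ball low, at scene (329,259). I'll lower it onto the mat.

Call:
play_rows --steps '[{"dp":[0,-0.025,0.03],"delta_rot":[0,0,0],"gripper":30},{"dp":[0,0,0.03],"delta_rot":[0,0,0],"gripper":30},{"dp":[0,0,0.03],"delta_rot":[0,0,0],"gripper":30},{"dp":[0,0,0.02],"delta_rot":[0,0,0],"gripper":30},{"dp":[0,0,0],"delta_rot":[0,0,0],"gripper":30},{"dp":[0,0,0],"delta_rot":[0,0,0],"gripper":30},{"dp":[0,0,0],"delta_rot":[0,0,0],"gripper":30}]'

```text
clock: 13.38
tool_pos: [0.5545, -0.0402, 0.1529]
orientation: [[0.065, 0.998, 0.0], [0.998, -0.065, 0.0], [0.0, 0.0, -1.0]]
ft_force: [0.9, -0.3, -2.0]
gripper_width: 0.0431
grip_force: 65.0
```

Call:
play_rows --steps '[{"dp":[0,0,0.01],"delta_rot":[0,0,0],"gripper":30},{"dp":[0,0,0],"delta_rot":[0,0,0],"gripper":30},{"dp":[0,0,0],"delta_rot":[0,0,0],"gripper":30}]'

```text
clock: 13.63
tool_pos: [0.5547, -0.0402, 0.1521]
orientation: [[0.065, 0.998, 0.001], [0.998, -0.065, 0.0], [0.0, 0.001, -1.0]]
ft_force: [0.1, 0.1, -0.7]
gripper_width: 0.0431
grip_force: 64.9
```

Call:
play_rows --steps '[{"dp":[0,0,0.01],"delta_rot":[0,0,0],"gripper":30},{"dp":[0,0,0],"delta_rot":[0,0,0],"gripper":30},{"dp":[0,0,0],"delta_rot":[0,0,0],"gripper":30}]'

```text
clock: 13.88
tool_pos: [0.5547, -0.0402, 0.1521]
orientation: [[0.065, 0.998, 0.001], [0.998, -0.065, 0.001], [0.001, 0.001, -1.0]]
ft_force: [-1.9, 0.5, 5.8]
gripper_width: 0.043
grip_force: 65.8
```

Contact shows, +5.8 N upward. Release and retreat straight up.

Call:
play_rows --newtons 20 --steps '[{"dp":[0,0,0],"delta_rot":[0,0,0],"gripper":43},{"dp":[0,0,0],"delta_rot":[0,0,0],"gripper":46},{"dp":[0,0,0],"delta_rot":[0,0,0],"gripper":50},{"dp":[0,0,0],"delta_rot":[0,0,0],"gripper":60},{"dp":[0,0,0],"delta_rot":[0,0,0],"gripper":75},{"dp":[0,0,0],"delta_rot":[0,0,0],"gripper":85},{"dp":[0,0,0],"delta_rot":[0,0,0],"gripper":85},{"dp":[0,0,0],"delta_rot":[0,0,0],"gripper":85},{"dp":[0,0,-0.1],"delta_rot":[0,0,0],"gripper":85},{"dp":[0,0,-0.2],"delta_rot":[0,0,0],"gripper":85},{"dp":[0,0,-0.3],"delta_rot":[0,0,0],"gripper":85},{"dp":[0,0,-0.3],"delta_rot":[0,0,0],"gripper":85},{"dp":[0,0,-0.3],"delta_rot":[0,0,0],"gripper":85},{"dp":[0,0,-0.3],"delta_rot":[0,0,0],"gripper":85},{"dp":[0,0,0],"delta_rot":[0,0,0],"gripper":85},{"dp":[0,0,0],"delta_rot":[0,0,0],"gripper":85}]'

```text
clock: 15.22
tool_pos: [0.5555, -0.0406, 0.3034]
orientation: [[0.066, 0.998, 0.005], [0.998, -0.066, 0.001], [0.001, 0.005, -1.0]]
ft_force: [-0.6, 0.0, -0.3]
gripper_width: 0.0854
grip_force: 0.0
```

```bash
python3 - <<'E'
from st import *
f=ctrl.grab_frame("side")[:,:,::-1];g=ctrl.grab_frame("scene")[:,:,::-1]
cv2.imwrite('pics/end.png',np.hstack([f[100:400,240:600],g[100:400,200:500]]))
E
```

```text
15.22 pos [ 0.5555 -0.0406  0.3034] j [-0.581  0.221  0.691  1.678 -0.147  1.291  0.073] yaw -3.76 z [ 0.005  0.001 -1.   ] ft [-0.6  0.  -0.3] w 0.08536563884733887 0.0
```

View pics/end.png

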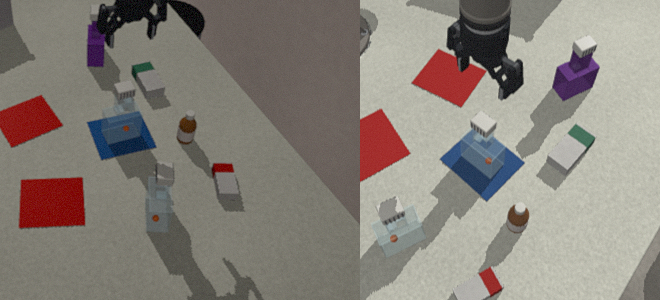

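The bottle stands upright in the middle of the blue mat, with its ball at the bottom (side crop (124,128)). The spare is untouched and the gripper is clear.

```bash
python3 -c "
from cell import ctrl
print(ctrl.hand_in())"
```

```text
the job is handed in; nothing more can be done
None
```

I rocked the stuck bottle both ways until its ball dropped into the body, stood it upright in the middle of the blue mat, left the spare where it was, and handed the job in at about 15 s (no verdict came back).

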